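# Carry the dye additions over to the dosing rack in their order

## Robot

A 6-joint arm with a two-finger parallel gripper is mounted at the origin on a cart in front of the work surface, level with it; the furniture and walls round the work are solid. World frame = base frame: x ahead of the robot, y to its left, z up, the work surface at z = 0. Lengths are in m, angles in degrees, forces in N, time in s.
With the tool pointing down it reaches from about 0.4 to 0.825 m from the base axis. Payload 7 kg.
Tool frame: the origin (TCP) lies midway between the tips of the shut fingers; the grasp point (between the pads) lies r.hold_point_z behind it (r.hold_point_z is the distance from the TCP to the grasp point, in m); z points along the fingers, x is the direction in which the jaws open and shut, and the axes are right-handed (so a half turn about z gives the same grasp; the last joint's range is limited). The gripper opens to 88 mm and grips with 3 to 60 N. Pads are 19 mm wide; open, the fingers measure 130 mm over their backs; the gripper's body (78 mm by 193 mm) begins 47 mm behind the grasp point.
Start: joints at [87.496, 20.546, 0.682, 0, -70.136, -16.507], TCP at [0.22, 0.638, 0.227] pointing down, gripper open.
Joint ranges: [-176.03, 176.03], [-82.01, 121.73], [-58.28, 71.71], [-173.87, 95.51], [-174.79, -0.11], [-173.66, 173.66]. Speed limits (degrees/s): [136.94, 136.94, 172.46, 180, 180, 180].

## Interface

Orientations are given as [roll, pitch, yaw] about the fixed x, y, z axes, in that order (R = Rz(yaw) Ry(pitch) Rx(roll)).
In Python, from plant import get_state, viewer, close_job, r gives the robot as it stands.
- The arm moves only by the tool apply_moves, never from a script. Its argument "plan" is a list of rows, each a list of 3 entries, a list of its own where there are three numbers: the closure in counts, from 0 (fully open) to 255 (shut), then the shift along the tool's x, y, z in units of 50 mm (1.0 is 50 mm), then the turn about the tool's z in units of 6 degrees (1.0 is 6 degrees). A call has 1 to 12 rows; each row shifts and turns the commanded pose from where the row before left it, along the tool's axes as they then stand; what a row does not reach is not made up. A row lasts 1/8 s, in which the tool goes at most 62.5 mm and 10.7 degrees, less where a joint would pass 70% of its speed; a pose out of reach is approached as far as the arm can. A call is refused whole if a number of a shift passes 1 or a number of a turn 1, either way. A call with a gripper value outside its range is refused whole. The fingers move at their own pace and stop on an object; "squeeze" is the grip in N (left out, the last holds). Time passes only in rows, so rows that do not move let the fingers close. It gives the time, the measured TCP pose, the force and the opening at its end, in the units of the state.
- get_state(): the state, without advancing time (a new reading comes with each control period).
- viewer.capture(name): name is "side" or "top" or "wrist"; returns a dict with "frame" (420x560x3 uint8, blue, green, red), "K" (3x3 intrinsics, pixels), "R" (3x3) and "t" (3): a world point X has camera coordinates R X + t; the wrist camera has in their place "mount" (4x4, takes a point from camera to tool coordinates, whose origin is the TCP and whose axes are the tool frame's). Camera axes: x right, y down, z forward; pixel columns grow to the right and rows downward; lengths in m; the calibration is good to about 2 mm. A picture is of the moment at which its call begins: read the wrist's pose just before it. There is no depth.
- close_job(): hands the job in, once; it reports no verdict.
The state is a dict: "time_s": time; "joints": joint angles; "qd": joint speeds; "joint_torque": joint torques, N m; "tcp_pos": TCP position; "eef_rot": TCP orientation; "contact_force": force on the tool from outside, world axes, zero at the start; "moment": the same for the moment, N m; "gripper_width": finger opening in m.
Only numpy, scipy, OpenCV 4.12 (cv2) and the standard library are available. Lean on these libraries where they do the work, as an engineer would, in place of code of your own. Each camera call takes 0.05 s, during which the arm holds its last target.

## Task

The four dye containers stand in the storage rack in the order in which they will be added to the bath. Move them all to the empty dosing rack in the same order, counted from the pull handles: the one next to the storage rack's handle goes in the seat next to the dosing rack's handle, and so on down the row. Stand each upright and fully down in its seat, set down rather than dropped, and tip none over on the way.

Things in the scene. Friction and masses are not known exactly. Their poses are not given: they have to be found in the camera images.
- tall_jar_center (a point): Centre (on the axis, half-way up, 47.5 mm above its base) of the tall white plastic jar, round body 50 mm across, 95 mm high with a pale cap of 45 mm. Loose, 0.05 to 0.2 kg. It starts upright in the storage rack, base 16 mm above the table, rack top 14 mm above its base. Grip it round the body with the fingers on the rack's long sides; neighbours are only 20 mm away.
- small_jar_center (a point): Centre (on the axis, half-way up, 35 mm above its base) of the small white plastic jar, round body 46 mm across, 70 mm high with a black cap of 40 mm. Loose, 0.05 to 0.2 kg. It starts upright in the storage rack, base 16 mm above the table, rack top 14 mm above its base. Grip it round the body with the fingers on the rack's long sides; neighbours are only 20 mm away.
- squat_jar_center (a point): Centre (on the axis, half-way up, 33 mm above its base) of the squat white plastic jar, round body 50 mm across, 66 mm high with a broad mustard cap of 45 mm. Loose, 0.05 to 0.2 kg. It starts upright in the storage rack, base 16 mm above the table, rack top 14 mm above its base. Grip it round the body with the fingers on the rack's long sides; neighbours are only 20 mm away.
- dropper_center (a point): Centre (on the axis, half-way up, 51 mm above its base) of the slim brown dropper bottle, round body 32 mm across up to 70 mm above its base, then a collar of 24 mm and a black rubber bulb of 13 mm; 102 mm high. Loose, 0.05 to 0.2 kg. It starts upright in the storage rack, base 16 mm above the table, rack top 14 mm above its base. Grip it round the body with the fingers on the rack's long sides; neighbours are only 20 mm away.
- storage_rack: Fixed wooden carrier holding the row at the start: 90 mm wide (its x axis), 302 mm long (its y axis), with a steel pull handle standing out 30 mm at its +y end only. Origin: centre of its underside, on the table. Its four bored blocks have their centres at y = +105 (next to the handle), +35, -35 and -105 mm; tops of the blocks 30 mm, end cheeks 38 mm above the table.
- dosing_rack: Fixed wooden carrier of the same size, empty at the start: 90 mm wide (its x axis), 302 mm long (its y axis), with the same pull handle at its -y end only. Origin: centre of its underside. Four equal round seats, 58 mm across, 14 mm deep, mouth bevelled 3 mm, centres at x = 0, y = -105 (next to the handle), -35, +35, +105 mm; seat floors 16 mm, block top 30 mm, end cheeks 38 mm above the table.
- tall_jar_block: Fixed bored wooden block (78 x 69 x 22 mm) of the storage rack in which the tall white plastic jar stands at the start; origin: centre of its underside, right below the container. It stays, so it goes on showing the place from which that container came.
- small_jar_block: Fixed bored wooden block (78 x 69 x 22 mm) of the storage rack in which the small white plastic jar stands at the start; origin: centre of its underside, right below the container. It stays, so it goes on showing the place from which that container came.
- squat_jar_block: Fixed bored wooden block (78 x 69 x 22 mm) of the storage rack in which the squat white plastic jar stands at the start; origin: centre of its underside, right below the container. It stays, so it goes on showing the place from which that container came.
- dropper_block: Fixed bored wooden block (78 x 69 x 22 mm) of the storage rack in which the slim brown dropper bottle stands at the start; origin: centre of its underside, right below the container. It stays, so it goes on showing the place from which that container came.

How it is judged (in metres and radians):
At the end, for the whole second after the job is handed in: Each container stands in the dosing rack in the seat with the same count from the handle as its start place had in the storage rack: its centre within 16 mm of the seat's centre along and across the rack, its base on the seat's floor (within 4 mm), upright within 0.12 rad, all released and at rest (((y of tall_jar_block in the frame of storage_rack between 0.075 and 0.135 m and y of tall_jar_center in the frame of dosing_rack between -0.121 and -0.089 m) or (y of tall_jar_block in the frame of storage_rack between 0.005 and 0.065 m and y of tall_jar_center in the frame of dosing_rack between -0.051 and -0.019 m) or (y of tall_jar_block in the frame of storage_rack between -0.065 and -0.005 m and y of tall_jar_center in the frame of dosing_rack between 0.019 and 0.051 m) or (y of tall_jar_block in the frame of storage_rack between -0.135 and -0.075 m and y of tall_jar_center in the frame of dosing_rack between 0.089 and 0.121 m)) and x of tall_jar_center in the frame of dosing_rack between -0.016 and 0.016 m and z of tall_jar_center in the frame of dosing_rack below 0.0675 m and angle between each of tall_jar_center, small_jar_center, squat_jar_center, dropper_center's own z axis and vertical below 0.12 rad and linear speed of each of tall_jar, small_jar, squat_jar, dropper below 0.02 m/s and ((y of small_jar_block in the frame of storage_rack between 0.075 and 0.135 m and y of small_jar_center in the frame of dosing_rack between -0.121 and -0.089 m) or (y of small_jar_block in the frame of storage_rack between 0.005 and 0.065 m and y of small_jar_center in the frame of dosing_rack between -0.051 and -0.019 m) or (y of small_jar_block in the frame of storage_rack between -0.065 and -0.005 m and y of small_jar_center in the frame of dosing_rack between 0.019 and 0.051 m) or (y of small_jar_block in the frame of storage_rack between -0.135 and -0.075 m and y of small_jar_center in the frame of dosing_rack between 0.089 and 0.121 m)) and x of small_jar_center in the frame of dosing_rack between -0.016 and 0.016 m and z of small_jar_center in the frame of dosing_rack below 0.055 m and ((y of squat_jar_block in the frame of storage_rack between 0.075 and 0.135 m and y of squat_jar_center in the frame of dosing_rack between -0.121 and -0.089 m) or (y of squat_jar_block in the frame of storage_rack between 0.005 and 0.065 m and y of squat_jar_center in the frame of dosing_rack between -0.051 and -0.019 m) or (y of squat_jar_block in the frame of storage_rack between -0.065 and -0.005 m and y of squat_jar_center in the frame of dosing_rack between 0.019 and 0.051 m) or (y of squat_jar_block in the frame of storage_rack between -0.135 and -0.075 m and y of squat_jar_center in the frame of dosing_rack between 0.089 and 0.121 m)) and x of squat_jar_center in the frame of dosing_rack between -0.016 and 0.016 m and z of squat_jar_center in the frame of dosing_rack below 0.053 m and ((y of dropper_block in the frame of storage_rack between 0.075 and 0.135 m and y of dropper_center in the frame of dosing_rack between -0.121 and -0.089 m) or (y of dropper_block in the frame of storage_rack between 0.005 and 0.065 m and y of dropper_center in the frame of dosing_rack between -0.051 and -0.019 m) or (y of dropper_block in the frame of storage_rack between -0.065 and -0.005 m and y of dropper_center in the frame of dosing_rack between 0.019 and 0.051 m) or (y of dropper_block in the frame of storage_rack between -0.135 and -0.075 m and y of dropper_center in the frame of dosing_rack between 0.089 and 0.121 m)) and x of dropper_center in the frame of dosing_rack between -0.016 and 0.016 m and z of dropper_center in the frame of dosing_rack below 0.071 m); the robot touches nothing.
It fails at once if a container is tipped over (leans more than 0.8 rad) (angle between any of tall_jar_center, small_jar_center, squat_jar_center, dropper_center's own z axis and vertical above 0.8 rad).
It fails at once if a container is dropped (falls faster than 0.7 m/s while nothing holds it) ((linear speed of tall_jar above 0.7 m/s and contact force between tall_jar and the fingers below 0.01 N) or (linear speed of small_jar above 0.7 m/s and contact force between small_jar and the fingers below 0.01 N) or (linear speed of squat_jar above 0.7 m/s and contact force between squat_jar and the fingers below 0.01 N) or (linear speed of dropper above 0.7 m/s and contact force between dropper and the fingers below 0.01 N)).
It also fails if it takes over 112 s, if anything falls off the work surface, if the arm or the gripper's body presses on something with over 40 N, if the wrist force passes 120 N, or if a joint passes its speed limit or range.

## Working session

There is one attempt and no reset: what is moved stays moved. The work goes in short steps, Python scripts to look and compute and a tool call to move; the robot and the scene stay as the last step left them, time stands still between calls to the robot, and variables do not carry over. Pictures are saved under pics/ and viewed, and the job is handed in when it is done.

Besides the shell and the picture viewer there is one more tool, called by a JSON object that holds its "op" and its "data", one argument or row to a line. apply_moves: Moves the arm, as the interface text tells. Its arguments: {"type":"object","properties":{"plan":{"type":"array","items":{"type":"array"}},"squeeze":{"type":"number"}},"required":["plan"]}

```bash
ls; mkdir -p pics; python3 - <<'E'
from plant import get_state, viewer, r
import cv2,numpy as np
print(get_state(), r.hold_point_z)
for n in ["side","top","wrist"]:
    c=viewer.capture(n); cv2.imwrite(f"pics/{n}0.png",c["frame"])
    print(n,{k:np.round(v,4).tolist() for k,v in c.items() if k!="frame"})
E
```

```text
pics
{'time_s': 0.0, 'joints': array([ 8.74965427e+01,  2.05912533e+01,  6.34884448e-01, -2.11874219e-02,
       -7.01361728e+01, -1.65071230e+01]), 'qd': array([-0.00648881, -0.00516039, -0.14685984,  0.01965105,  0.04128874,
       -0.01112101]), 'joint_torque': array([-1.02189533e-03, -5.82711411e+01,  2.93067241e+01,  6.99757621e+00,
        6.96762989e-03, -1.51598069e-04]), 'tcp_pos': array([0.21973363, 0.63772004, 0.22562982]), 'eef_rot': array([-1.79992800e+02, -9.43872870e-02, -1.09017802e+02]), 'contact_force': array([-0.26777431, -0.15184234,  0.46899115]), 'moment': array([-0.03642121, -0.0284557 , -0.00977823]), 'gripper_width': 0.08774267406524106} 0.0188
side {'K': [[535.8747, 0.0, 277.5941], [0.0, 535.8747, 206.5775], [0.0, 0.0, 1.0]], 'R': [[-0.9073, -0.4203, 0.0086], [-0.1873, 0.3856, -0.9034], [0.3764, -0.8213, -0.4286]], 't': [0.4751, 0.1727, 1.3559]}
top {'K': [[462.5403, 0.0, 273.9316], [0.0, 462.5403, 211.336], [0.0, 0.0, 1.0]], 'R': [[0.0294, -0.9995, 0.0153], [-0.9849, -0.0315, -0.1704], [0.1708, -0.0101, -0.9852]], 't': [-0.0225, 0.5421, 0.9969]}
wrist {'K': [[289.6011, 0.0, 280.8222], [0.0, 289.6011, 205.9196], [0.0, 0.0, 1.0]], 'mount': [[1.0, 0.0002, 0.001, -0.0002], [-0.0005, 0.9614, 0.2752, -0.0735], [-0.0009, -0.2752, 0.9614, -0.1582], [0.0, 0.0, 0.0, 1.0]]}
```

View pics/top0.png

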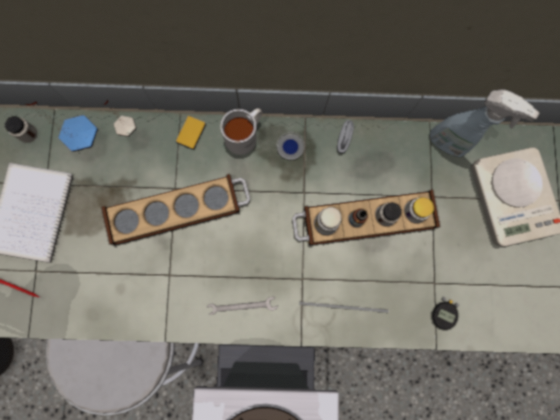

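View pics/side0.png

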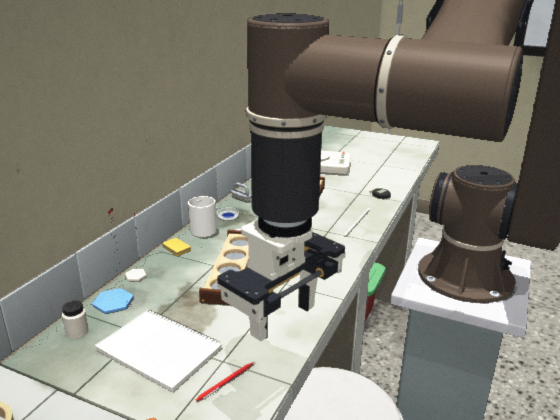

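View pics/wrist0.png

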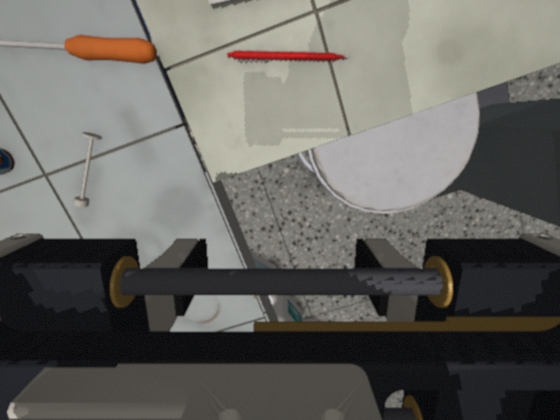

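```bash
python3 - <<'E'
import cv2
a=cv2.imread("pics/top0.png")
cv2.imwrite("pics/c1.png",cv2.resize(a[165:255,95:255],None,fx=5,fy=5,interpolation=cv2.INTER_CUBIC))
cv2.imwrite("pics/c2.png",cv2.resize(a[180:255,285:445],None,fx=5,fy=5,interpolation=cv2.INTER_CUBIC))
E
```

```text
(no output)
```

View pics/c1.png

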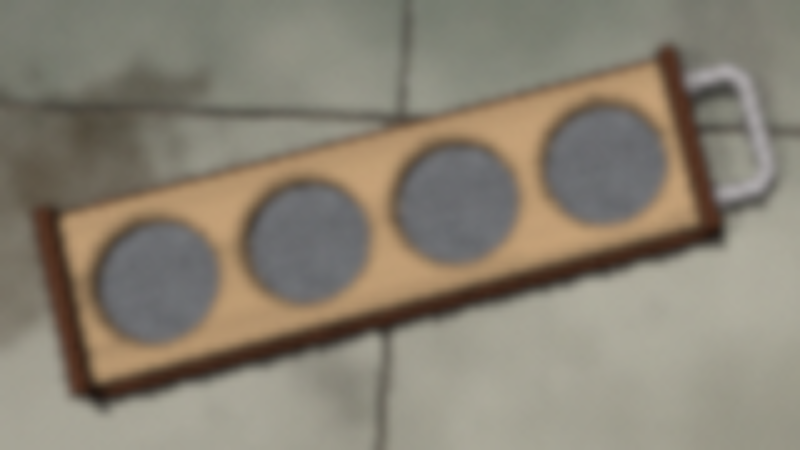

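View pics/c2.png

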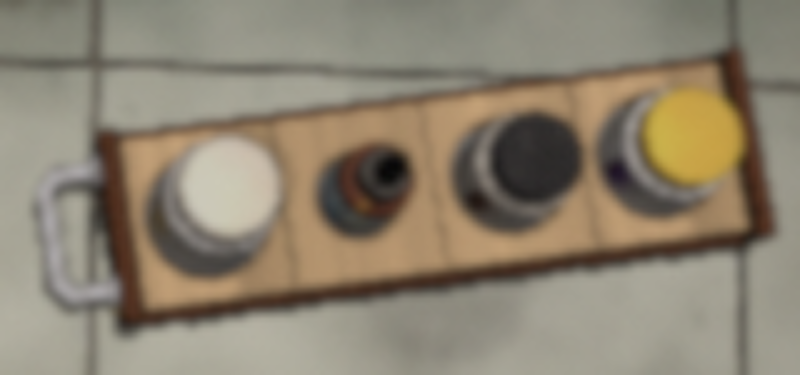

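```bash
cat > h.py <<'E'
import numpy as np
from plant import viewer
def ray(c,u,v,z):
    K,R,t=c["K"],c["R"],c["t"]
    d=R.T@np.linalg.inv(K)@np.array([u,v,1]); o=-R.T@t
    return o+d*(z-o[2])/d[2]
def proj(c,X):
    p=c["K"]@(c["R"]@np.asarray(X)+c["t"]); return p[:2]/p[2]
def fit(loc,P):  # 2D rigid
    loc=np.array(loc,float);P=np.array(P)[:,:2]
    a=loc-loc.mean(0);b=P-P.mean(0)
    th=np.arctan2((a[:,0]*b[:,1]-a[:,1]*b[:,0]).sum(),(a*b).sum())
    M=np.array([[np.cos(th),-np.sin(th)],[np.sin(th),np.cos(th)]])
    o=P.mean(0)-M@loc.mean(0)
    return th,o,M,(P-(loc@M.T+o))*1000
E
python3 - <<'E'
from h import *
np.set_printoptions(precision=4,suppress=True)
c=viewer.capture("top")
f=lambda x0,y0,p,z:ray(c,p[0]/5+x0-.4,p[1]/5+y0-.4,z)
D=[f(95,165,p,.018) for p in [(157,281),(307,242),(457,203),(605,163)]]
th,o,M,res=fit([(0,.105),(0,.035),(0,-.035),(0,-.105)],D)
print("dosing",np.degrees(th),o,res)
for p in [(40,212),(668,48),(722,230),(80,392)]:
    q=f(95,165,p,.038); print("cheek local",M.T@(q[:2]-o))
S=[f(285,180,p,z) for p,z in [((231,188),.111),((388,167),.118),((537,155),.086),((693,136),.082)]]
print(np.array(S))
th,o,M,res=fit([(0,.105),(0,.035),(0,-.035),(0,-.105)],S)
print("storage",np.degrees(th),o,res)
for p in [(100,133),(738,50),(772,235),(122,325)]:
    q=f(285,180,p,.038); print("cheek local",M.T@(q[:2]-o))
E
```

```text
dosing 16.982601746353357 [0.5453 0.2319] [[-0.1361  0.924 ]
 [-0.2262  0.5027]
 [-0.1565 -0.4472]
 [ 0.5188 -0.9795]]
cheek local [0.0404 0.145 ]
cheek local [ 0.0406 -0.1483]
cheek local [-0.0483 -0.1509]
cheek local [-0.0446  0.1445]
[[ 0.5226 -0.1258  0.111 ]
 [ 0.5326 -0.1909  0.118 ]
 [ 0.5456 -0.2626  0.086 ]
 [ 0.557  -0.3325  0.082 ]]
storage 9.519655715480777 [ 0.5394 -0.2279] [[ 0.5726 -1.3724]
 [-1.0943  2.4962]
 [ 0.3469 -0.1368]
 [ 0.1748 -0.987 ]]
cheek local [0.0437 0.1472]
cheek local [ 0.0428 -0.1505]
cheek local [-0.0439 -0.1492]
cheek local [-0.0446  0.1503]
```

{"op": "apply_moves", "data": {
  "plan": [
    [0, [0, 0, 0], 1],
    [0, [0, 0, 0], 1],
    [0, [0, 0, 0], 1],
    [0, [0, 0, 0], 1],
    [0, [0, 0, 0], 1],
    [0, [0, 0, 0], 1],
    [0, [0, 0, 0], 1],
    [0, [0, 0, 0], 1],
    [0, [0, 0, 0], 1],
    [0, [0, 0, 0], 0]
  ],
  "squeeze": 25
}}

```text
time_s: 1.45
tcp_pos: [0.2198, 0.6381, 0.2263]
eef_rot: [-180.0, -0.0, -163.0]
contact_force: [0.5, 0.8, 0.4]
gripper_width: 0.0879
```

```bash
cat >> h.py <<'E'
from scipy.spatial.transform import Rotation as Ro
def need(x,y,z,yaw,n=1):
    from plant import get_state
    s=get_state(); Rm=Ro.from_euler('xyz',s["eef_rot"],degrees=True).as_matrix()
    d=Rm.T@(np.array([x,y,z])-s["tcp_pos"])/.05
    dy=-(yaw-s["eef_rot"][2]+180)%360-180
    dy=((-(yaw-s["eef_rot"][2]))+180)%360-180
    print("t",s["time_s"],"tcp",s["tcp_pos"].round(4),s["eef_rot"].round(2),"w",round(s["gripper_width"],4),"F",s["contact_force"].round(1),
     "\n shift units",d.round(3),"turn",round(dy/6,3))
def wproj_setup():
    from plant import get_state
    s=get_state(); c=viewer.capture("wrist")
    Rm=Ro.from_euler('xyz',s["eef_rot"],degrees=True).as_matrix()
    T=np.eye(4);T[:3,:3]=Rm;T[:3,3]=s["tcp_pos"]
    C=np.linalg.inv(T@c["mount"])
    return dict(frame=c["frame"],K=c["K"],R=C[:3,:3],t=C[:3,3])
E
python3 -c "
from h import *
need(.545,.15,.226,-163)"
```

```text
t 1.45 tcp [0.2198 0.6381 0.2263] [-1.7998e+02 -1.0000e-02 -1.6297e+02] w 0.0879 F [0.5 0.8 0.4] 
 shift units [-3.3600e+00 -1.1238e+01  1.0000e-02] turn 0.004
```

{"op": "apply_moves", "data": {
  "plan": [
    [0, [-0.3, -0.9, 0], 0],
    [0, [-0.3, -0.9, 0], 0],
    [0, [-0.3, -0.9, 0], 0],
    [0, [-0.3, -0.9, 0], 0],
    [0, [-0.3, -0.9, 0], 0],
    [0, [-0.3, -0.9, 0], 0],
    [0, [-0.3, -0.9, 0], 0],
    [0, [-0.3, -0.9, 0], 0],
    [0, [-0.3, -0.9, 0], 0],
    [0, [-0.3, -0.9, 0], 0],
    [0, [-0.3, -0.9, 0], 0],
    [0, [0, 0, 0], 0]
  ]
}}

```text
time_s: 2.95
tcp_pos: [0.5235, 0.2105, 0.2264]
eef_rot: [-180.0, -0.0, -163.1]
contact_force: [-0.2, 0.2, -0.9]
gripper_width: 0.0875
```

```bash
cat > pw.py <<'E'
from h import *
import sys,cv2,pickle
need(.539,-.228,.226,-170.5)
c=wproj_setup(); n=sys.argv[1]
cv2.imwrite(f"pics/{n}.png",c["frame"]); pickle.dump(c,open(n+".pkl","wb"))
E
python3 pw.py wd
```

```text
t 2.95 tcp [0.5235 0.2105 0.2264] [-1.7998e+02 -2.0000e-02 -1.6307e+02] w 0.0875 F [-0.2  0.2 -0.9] 
 shift units [ 2.257 -8.481  0.011] turn 1.238
```

View pics/wd.png

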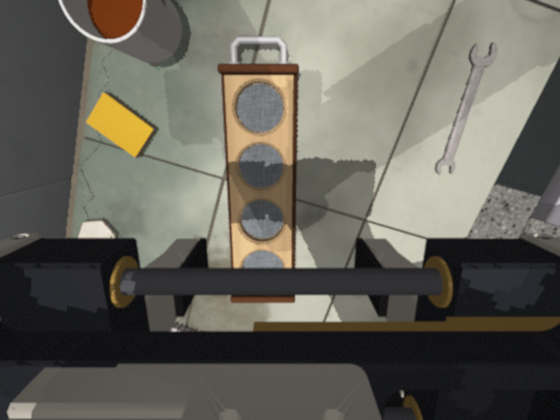

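```bash
python3 - <<'E'
import cv2
a=cv2.imread("pics/wd.png")
cv2.imwrite("pics/wd2.png",cv2.resize(a[60:260,200:320],None,fx=3,fy=3,interpolation=cv2.INTER_CUBIC))
E
```

```text
(no output)
```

View pics/wd2.png

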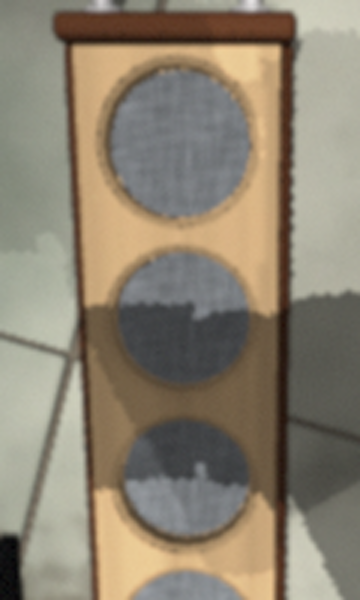

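```bash
python3 - <<'E'
from h import *
import pickle
np.set_printoptions(precision=4,suppress=True)
c=pickle.load(open("wd.pkl","rb"))
g=lambda p,z:ray(c,p[0]/3+200-.33,p[1]/3+60-.33,z)
D=[g(p,.03) for p in [(187,482),(184,316),(177.5,141)]]
th,o,M,res=fit([(0,.035),(0,-.035),(0,-.105)],D)
print("dosing",np.degrees(th),o,res)
for p in [(53,12),(297,12)]: print(M.T@(g(p,.038)[:2]-o))
E
```

```text
dosing 17.449201896779297 [0.5426 0.2285] [[ 0.1647  0.2125]
 [-0.0427 -1.3372]
 [-0.122   1.1247]]
[ 0.0436 -0.1483]
[-0.0451 -0.1475]
```

{"op": "apply_moves", "data": {
  "plan": [
    [0, [0.2, -0.9, 0], 0.2],
    [0, [0.2, -0.9, 0], 0.2],
    [0, [0.2, -0.9, 0], 0.2],
    [0, [0.2, -0.9, 0], 0.2],
    [0, [0.2, -0.9, 0], 0.2],
    [0, [0.2, -0.9, 0], 0.2],
    [0, [0, -0.9, 0], 0],
    [0, [0, -0.9, 0], 0],
    [0, [0, 0, 0], 0]
  ]
}}

```text
time_s: 4.12
tcp_pos: [0.5448, -0.1534, 0.2262]
eef_rot: [-180.0, -0.0, -170.2]
contact_force: [-0.4, 1.2, -0.3]
gripper_width: 0.0874
```

```bash
python3 pw.py ws; python3 - <<'E'
import cv2
a=cv2.imread("pics/ws.png")
cv2.imwrite("pics/ws2.png",cv2.resize(a[0:260,180:380],None,fx=2.3,fy=2.3,interpolation=cv2.INTER_CUBIC))
E
```

```text
t 4.125 tcp [ 0.5448 -0.1534  0.2262] [-1.7999e+02 -3.0000e-02 -1.7024e+02] w 0.0874 F [-0.4  1.2 -0.3] 
 shift units [ 0.368 -1.45   0.004] turn 0.043
```

View pics/ws.png

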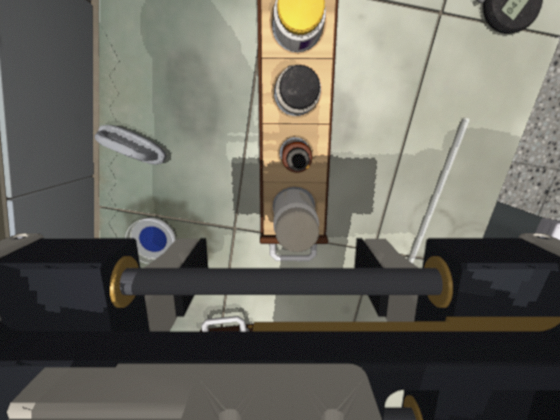

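View pics/ws2.png

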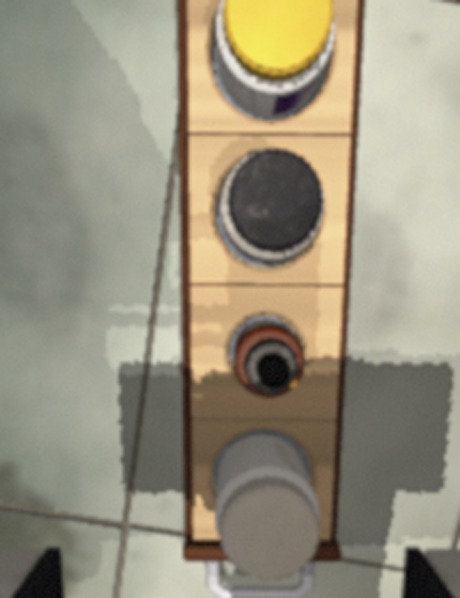

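```bash
python3 - <<'E'
from h import *
import pickle
np.set_printoptions(precision=4,suppress=True)
c=pickle.load(open("ws.pkl","rb"))
g=lambda p,z:ray(c,p[0]/2.3+180-.3,p[1]/2.3-.3,z)
S=[g((268,527),.111),g((273,370),.118),g((276,200),.086)]
L=[(0,.105),(0,.035),(0,-.035)]
th,o,M,res=fit(L,S)
print(np.array(S));print("caps",np.degrees(th),o,res)
B=[((189,284),.03),((350,284),.03),((190,133),.03),((357,133),.03),((189,420),.03),((341,420),.03)]
S=[g(p,z) for p,z in B]
th,o,M,res=fit([(.039,-0.0),(-.039,-0.0),(.039,-.07),(-.039,-.07),(.039,.07),(-.039,.07)],S)
print("seams",np.degrees(th),o,res)
for y in (.105,.035,-.035,-.105): print(M@[0,y]+o)
th=np.radians(17.3);M=np.array([[np.cos(th),-np.sin(th)],[np.sin(th),np.cos(th)]])
for y in (-.105,-.035,.035,.105): print("seat",M@[0,y]+[.543,.229])
E
```

```text
[[ 0.524  -0.1284  0.111 ]
 [ 0.5352 -0.1966  0.118 ]
 [ 0.5445 -0.2626  0.086 ]]
caps 8.66315156757205 [ 0.5398 -0.2305] [[ 0.0154 -1.7334]
 [ 0.6101 -0.7401]
 [-0.6255  2.4735]]
seams 9.177066440742388 [ 0.5381 -0.2293] [[ 1.9602  0.5498]
 [-2.214  -1.012 ]
 [ 0.9935  0.2952]
 [-1.4534 -0.9859]
 [ 2.357   1.3335]
 [-1.6433 -0.1806]]
[ 0.5213 -0.1257]
[ 0.5325 -0.1948]
[ 0.5436 -0.2639]
[ 0.5548 -0.333 ]
seat [0.5742 0.1288]
seat [0.5534 0.1956]
seat [0.5326 0.2624]
seat [0.5118 0.3292]
```

```bash
python3 -c "
from h import *
need(.523,-.1265,.06,-170.7)"
```

```text
t 4.175 tcp [ 0.5447 -0.1523  0.2262] [ 1.7999e+02 -3.0000e-02 -1.7021e+02] w 0.0878 F [-0.2  1.2 -0.6] 
 shift units [0.337 0.581 3.325] turn 0.081
```

{"op": "apply_moves", "data": {
  "plan": [
    [0, [0.34, 0.6, 0], 0.08],
    [0, [0, 0, 0.6], 0],
    [0, [0, 0, 0.6], 0],
    [0, [0, 0, 0.6], 0],
    [0, [0, 0, 0.6], 0],
    [0, [0, 0, 0.5], 0],
    [0, [0, 0, 0.3], 0],
    [0, [0, 0, 0.12], 0],
    [0, [0, 0, 0], 0]
  ]
}}

```text
time_s: 5.3
tcp_pos: [0.5231, -0.125, 0.0608]
eef_rot: [-180.0, 0.0, -170.6]
contact_force: [-0.1, 0.5, -0.5]
gripper_width: 0.0876
```

```bash
python3 -c "
from h import *
need(.523,-.1265,.06,-170.7)
import cv2
cv2.imwrite('pics/w3.png',viewer.capture('wrist')['frame'])"
```

```text
t 5.3 tcp [ 0.5231 -0.125   0.0608] [-1.7999e+02  1.0000e-02 -1.7065e+02] w 0.0876 F [-0.1  0.5 -0.5] 
 shift units [ 0.006 -0.029  0.016] turn 0.009
```

View pics/w3.png

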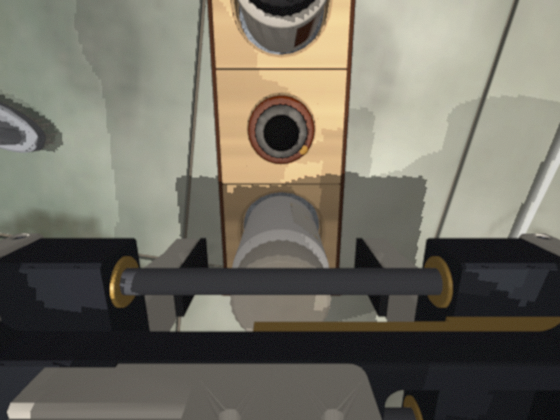

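{"op": "apply_moves", "data": {
  "plan": [
    [255, [0, 0, 0], 0],
    [255, [0, 0, 0], 0],
    [255, [0, 0, 0], 0],
    [255, [0, 0, 0], 0],
    [255, [0, 0, 0], 0],
    [255, [0, 0, 0], 0],
    [255, [0, 0, 0], 0],
    [255, [0, 0, 0], 0]
  ],
  "squeeze": 25
}}

```text
time_s: 6.35
tcp_pos: [0.5229, -0.1254, 0.0606]
eef_rot: [-180.0, 0.0, -170.7]
contact_force: [0.2, 0.1, 2.7]
gripper_width: 0.0495
```

{"op": "apply_moves", "data": {
  "plan": [
    [255, [0, 0, -0.15], 0],
    [255, [0, 0, -0.3], 0],
    [255, [0, 0, -0.4], 0],
    [255, [0, 0, -0.4], 0],
    [255, [0, 0, -0.4], 0],
    [255, [0, 0, -0.25], 0],
    [255, [0, 0, -0.1], 0],
    [255, [0, 0, 0], 0]
  ]
}}

```text
time_s: 7.35
tcp_pos: [0.5227, -0.1253, 0.1606]
eef_rot: [180.0, 0.0, -170.7]
contact_force: [-0.4, 0.7, -1.1]
gripper_width: 0.0498
```

```bash
python3 -c "
from h import *
need(.5742,.1288,.16,-162.7)"
```

```text
t 7.35 tcp [ 0.5227 -0.1253  0.1606] [ 1.7999e+02  1.0000e-02 -1.7070e+02] w 0.0498 F [-0.4  0.7 -1.1] 
 shift units [-1.837  4.849  0.013] turn -1.333
```

{"op": "apply_moves", "data": {
  "plan": [
    [255, [-0.1, 0.25, 0], 0],
    [255, [-0.18, 0.45, 0], 0],
    [255, [-0.2, 0.55, 0], 0],
    [255, [-0.22, 0.6, 0], 0],
    [255, [-0.22, 0.6, 0], 0],
    [255, [-0.22, 0.6, 0], 0],
    [255, [-0.22, 0.6, 0], 0],
    [255, [-0.22, 0.55, 0], 0],
    [255, [-0.16, 0.4, 0], -0.33],
    [255, [-0.1, 0.25, 0], -0.5],
    [255, [0, 0, 0], -0.5],
    [255, [0, 0, 0], 0]
  ]
}}

```text
time_s: 8.85
tcp_pos: [0.5737, 0.1289, 0.1603]
eef_rot: [-180.0, -0.0, -162.6]
contact_force: [-0.4, 0.4, -2.1]
gripper_width: 0.0497
```

```bash
python3 -c "
from h import *
need(.5742,.1288,.061,-162.7)"
```

```text
t 8.85 tcp [0.5737 0.1289 0.1603] [-1.8000e+02 -3.0000e-02 -1.6265e+02] w 0.0497 F [-0.4  0.4 -2.1] 
 shift units [-0.01  -0.004  1.986] turn 0.009
```

Lower to just above the seat mouth, then look.

{"op": "apply_moves", "data": {
  "plan": [
    [255, [0, 0, 0.3], 0],
    [255, [0, 0, 0.4], 0],
    [255, [0, 0, 0.4], 0],
    [255, [0, 0, 0.3], 0],
    [255, [0, 0, 0.15], 0],
    [255, [0, 0, 0], 0]
  ]
}}

```text
time_s: 9.6
tcp_pos: [0.5738, 0.1287, 0.0826]
eef_rot: [-180.0, -0.0, -162.7]
contact_force: [-0.4, 0.4, -0.9]
gripper_width: 0.0498
```

```bash
python3 -c "
from h import *
need(.5742,.1288,.061,-162.7)
import cv2
a=viewer.capture('side')['frame'];b=viewer.capture('wrist')['frame'];t=viewer.capture('top')['frame']
cv2.imwrite('pics/p4.png',np.hstack([cv2.resize(a[180:330,180:320],(400,428)),cv2.resize(t[150:270,170:282],(400,428))]));cv2.imwrite('pics/w4.png',b)"
```

```text
t 9.6 tcp [0.5738 0.1287 0.0826] [-1.7999e+02 -5.0000e-02 -1.6272e+02] w 0.0498 F [-0.4  0.4 -0.9] 
 shift units [-0.01  -0.001  0.431] turn -0.004
```

View pics/p4.png

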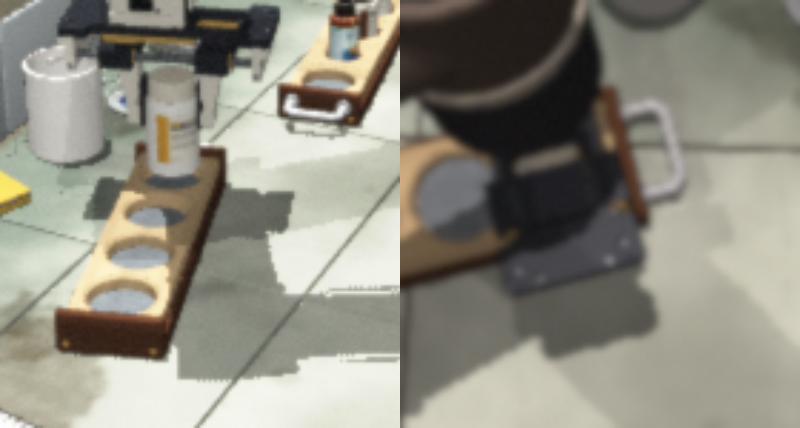

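View pics/w4.png

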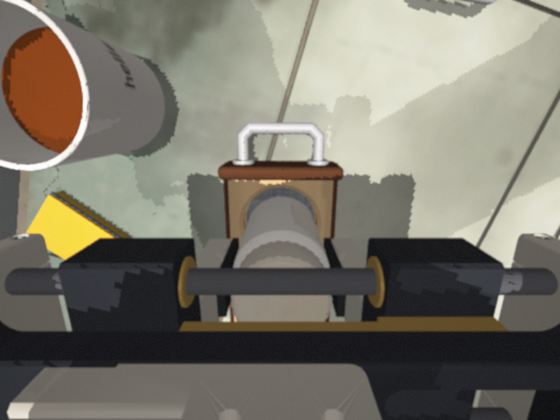

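```bash
python3 -c "
from h import *
c=viewer.capture('top')
for p in [(239,128),(239,150),(222,128),(256,135)]:
  for z in (.0,.09,): print(p,z,ray(c,*p,z).round(3))
s=viewer.capture('side')
for p in [(202,236),(202,200)]:
  print(p,ray(s,*p,0).round(3),ray(s,*p,.09).round(3))"
```

```text
(239, 128) 0.0 [0.753 0.085 0.   ]
(239, 128) 0.09 [0.721 0.078 0.09 ]
(239, 150) 0.0 [0.698 0.082 0.   ]
(239, 150) 0.09 [0.67  0.076 0.09 ]
(222, 128) 0.0 [0.752 0.126 0.   ]
(222, 128) 0.09 [0.72  0.116 0.09 ]
(256, 135) 0.0 [0.737 0.043 0.   ]
(256, 135) 0.09 [0.706 0.04  0.09 ]
(202, 236) [0.709 0.114 0.   ] [0.616 0.253 0.09 ]
(202, 200) [ 0.84  -0.096  0.   ] [0.731 0.069 0.09 ]
```

{"op": "apply_moves", "data": {
  "plan": [
    [255, [0, 0, 0.18], 0],
    [255, [0, 0, 0.15], 0],
    [255, [0, 0, 0.07], 0],
    [255, [0, 0, 0.03], 0],
    [255, [0, 0, 0], 0],
    [255, [0, 0, 0], 0]
  ]
}}

```text
time_s: 10.6
tcp_pos: [0.5741, 0.129, 0.0617]
eef_rot: [180.0, 0.0, -162.7]
contact_force: [0.4, 0.5, -1.8]
gripper_width: 0.0495
```

{"op": "apply_moves", "data": {
  "plan": [
    [255, [0, 0, 0.02], 0],
    [130, [0, 0, 0], 0],
    [60, [0, 0, 0], 0],
    [0, [0, 0, 0], 0],
    [0, [0, 0, 0], 0],
    [0, [0, 0, 0], 0],
    [0, [0, 0, -0.3], 0],
    [0, [0, 0, -0.8], 0],
    [0, [0, 0, -0.9], 0],
    [0, [0, 0, -0.5], 0],
    [0, [0, 0, 0], 0]
  ]
}}

```text
time_s: 11.98
tcp_pos: [0.5753, 0.1295, 0.1893]
eef_rot: [180.0, 0.3, -162.7]
contact_force: [-0.5, -0.2, -0.8]
gripper_width: 0.0875
```

```bash
python3 -c "
from h import *
need(.533,-.1945,.187,-170.7)
import cv2
b=viewer.capture('wrist')['frame'];cv2.imwrite('pics/w5.png',b)"
```

```text
t 11.975 tcp [0.5753 0.1295 0.1893] [ 179.95    0.33 -162.69] w 0.0875 F [-0.5 -0.2 -0.8] 
 shift units [ 2.735 -5.935  0.025] turn 1.334
```

View pics/w5.png

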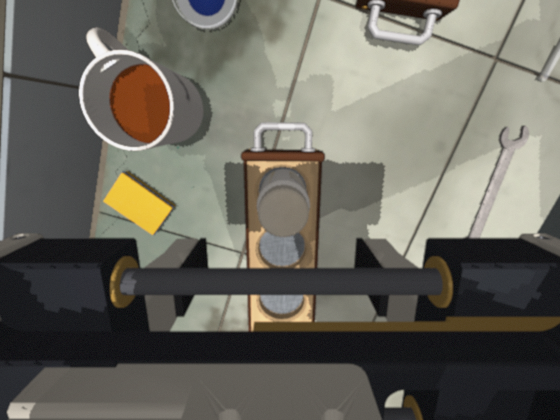

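{"op": "apply_moves", "data": {
  "plan": [
    [0, [0.34, -0.74, 0], 0],
    [0, [0.34, -0.74, 0], 0],
    [0, [0.34, -0.74, 0], 0],
    [0, [0.34, -0.74, 0], 0],
    [0, [0.34, -0.74, 0], 0],
    [0, [0.34, -0.74, 0], 0],
    [0, [0.34, -0.74, 0], 0],
    [0, [0.34, -0.74, 0], 0],
    [0, [0, 0, 0], 0.7],
    [0, [0, 0, 0], 0.63],
    [0, [0, 0, 0], 0]
  ]
}}

```text
time_s: 13.4
tcp_pos: [0.5315, -0.1942, 0.1849]
eef_rot: [180.0, -0.1, -170.7]
contact_force: [-0.1, 0.9, -0.9]
gripper_width: 0.0878
```

```bash
python3 -c "
from h import *
need(.533,-.1945,.064,-170.7)"
```

```text
t 13.4 tcp [ 0.5315 -0.1942  0.1849] [ 1.7998e+02 -8.0000e-02 -1.7069e+02] w 0.0878 F [-0.1  0.9 -0.9] 
 shift units [-0.033 -0.011  2.418] turn 0.002
```

{"op": "apply_moves", "data": {
  "plan": [
    [0, [-0.03, 0, 0.3], 0],
    [0, [0, 0, 0.5], 0],
    [0, [0, 0, 0.5], 0],
    [0, [0, 0, 0.5], 0],
    [0, [0, 0, 0.4], 0],
    [0, [0, 0, 0.2], 0],
    [0, [0, 0, 0.1], 0],
    [0, [0, 0, 0], 0]
  ]
}}

```text
time_s: 14.4
tcp_pos: [0.5336, -0.1938, 0.0605]
eef_rot: [-180.0, -0.0, -170.7]
contact_force: [-0.6, 0.9, 0.1]
gripper_width: 0.0875
```

```bash
python3 -c "
from h import *
need(.533,-.1945,.06,-170.7)
import cv2
b=viewer.capture('wrist')['frame'];cv2.imwrite('pics/w6.png',b)"
```

```text
t 14.4 tcp [ 0.5336 -0.1938  0.0605] [-180.     -0.   -170.67] w 0.0875 F [-0.6  0.9  0.1] 
 shift units [ 0.014 -0.011  0.011] turn 0.006
```

View pics/w6.png

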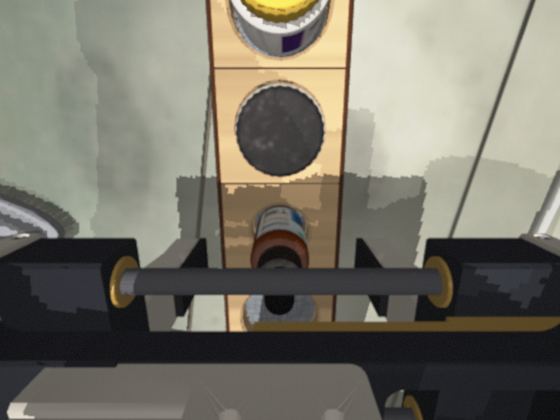

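{"op": "apply_moves", "data": {
  "plan": [
    [255, [0, 0, 0], 0],
    [255, [0, 0, 0], 0],
    [255, [0, 0, 0], 0],
    [255, [0, 0, 0], 0],
    [255, [0, 0, 0], 0],
    [255, [0, 0, 0], 0],
    [255, [0, 0, 0], 0],
    [255, [0, 0, 0], 0],
    [255, [0, 0, 0], 0],
    [255, [0, 0, 0], 0]
  ]
}}

```text
time_s: 15.7
tcp_pos: [0.5336, -0.1939, 0.0606]
eef_rot: [-180.0, 0.0, -170.7]
contact_force: [-0.3, 1.6, -0.7]
gripper_width: 0.0312
```

{"op": "apply_moves", "data": {
  "plan": [
    [255, [0, 0, -0.15], 0],
    [255, [0, 0, -0.35], 0],
    [255, [0, 0, -0.45], 0],
    [255, [0, 0, -0.45], 0],
    [255, [0, 0, -0.45], 0],
    [255, [0, 0, -0.35], 0],
    [255, [0, 0, -0.25], 0],
    [255, [0, 0, -0.1], 0],
    [255, [0, 0, 0], 0]
  ]
}}

```text
time_s: 16.82
tcp_pos: [0.5334, -0.1938, 0.188]
eef_rot: [180.0, -0.0, -170.7]
contact_force: [-0.0, -0.1, -1.8]
gripper_width: 0.0317
```

```bash
python3 -c "
from h import *
need(.5534,.1956,.187,-162.7)"
```

```text
t 16.825 tcp [ 0.5334 -0.1938  0.188 ] [ 179.99   -0.   -170.69] w 0.0317 F [-0.  -0.1 -1.8] 
 shift units [-1.654  7.621  0.021] turn -1.332
```

{"op": "apply_moves", "data": {
  "plan": [
    [255, [-0.06, 0.3, 0], 0],
    [255, [-0.11, 0.5, 0], 0],
    [255, [-0.15, 0.7, 0], 0],
    [255, [-0.15, 0.7, 0], 0],
    [255, [-0.15, 0.7, 0], 0],
    [255, [-0.15, 0.7, 0], 0],
    [255, [-0.15, 0.7, 0], 0],
    [255, [-0.15, 0.7, 0], 0],
    [255, [-0.15, 0.7, 0], 0],
    [255, [-0.15, 0.7, 0], 0],
    [255, [-0.15, 0.7, 0], 0],
    [255, [-0.11, 0.5, 0], 0]
  ]
}}

```text
time_s: 18.32
tcp_pos: [0.5519, 0.1962, 0.1874]
eef_rot: [-180.0, -0.1, -170.6]
contact_force: [0.4, -0.7, -0.7]
gripper_width: 0.0315
```

{"op": "apply_moves", "data": {
  "plan": [
    [255, [0, 0, 0], -0.4],
    [255, [0, 0, 0], -0.5],
    [255, [0, 0, 0], -0.43],
    [255, [0, 0, 0], 0],
    [255, [0, 0, 0], 0]
  ]
}}

```text
time_s: 18.95
tcp_pos: [0.5523, 0.1943, 0.1878]
eef_rot: [-180.0, -0.0, -162.8]
contact_force: [0.7, 1.3, -0.6]
gripper_width: 0.0316
```

```bash
python3 -c "
from h import *
need(.5534,.1956,.061,-162.7)"
```

```text
t 18.95 tcp [0.5523 0.1943 0.1878] [-1.7999e+02 -2.0000e-02 -1.6277e+02] w 0.0316 F [ 0.7  1.3 -0.6] 
 shift units [-0.029  0.018  2.537] turn -0.011
```

{"op": "apply_moves", "data": {
  "plan": [
    [255, [-0.03, 0.02, 0.3], 0],
    [255, [0, 0, 0.45], 0],
    [255, [0, 0, 0.45], 0],
    [255, [0, 0, 0.4], 0],
    [255, [0, 0, 0.3], 0],
    [255, [0, 0, 0.2], 0],
    [255, [0, 0, 0.15], 0],
    [255, [0, 0, 0.15], 0],
    [255, [0, 0, 0.08], 0],
    [255, [0, 0, 0.04], 0],
    [255, [0, 0, 0], 0],
    [255, [0, 0, 0], 0]
  ]
}}

```text
time_s: 20.45
tcp_pos: [0.5538, 0.1958, 0.0624]
eef_rot: [180.0, 0.0, -162.7]
contact_force: [-0.0, -0.2, -0.8]
gripper_width: 0.0315
```

```bash
python3 -c "
from h import *
need(.5534,.1956,.061,-162.7)
import cv2
a=viewer.capture('side')['frame']
cv2.imwrite('pics/p7.png',cv2.resize(a[180:330,180:320],None,fx=4,fy=4))"
```

```text
t 20.45 tcp [0.5538 0.1958 0.0624] [ 1.7999e+02  3.0000e-02 -1.6270e+02] w 0.0315 F [-0.  -0.2 -0.8] 
 shift units [ 0.009 -0.002  0.028] turn -0.001
```

View pics/p7.png

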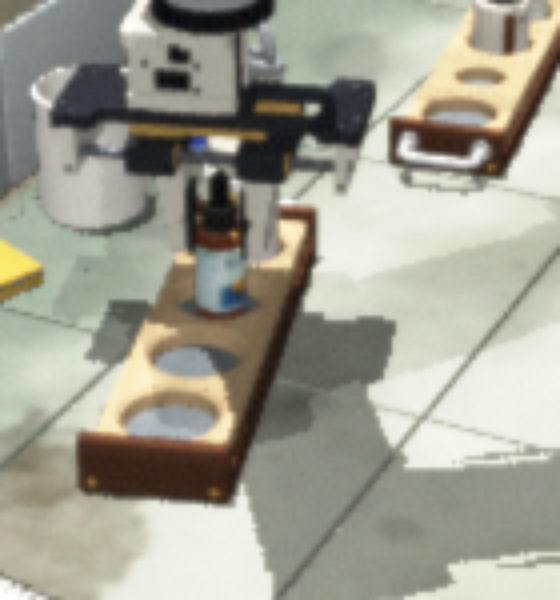

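{"op": "apply_moves", "data": {
  "plan": [
    [255, [0, 0, 0.03], 0],
    [255, [0, 0, 0], 0],
    [180, [0, 0, 0], 0],
    [130, [0, 0, 0], 0],
    [60, [0, 0, 0], 0],
    [0, [0, 0, 0], 0],
    [0, [0, 0, 0], 0],
    [0, [0, 0, -0.3], 0],
    [0, [0, 0, -0.8], 0],
    [0, [0, 0, -0.9], 0],
    [0, [0, 0, -0.5], 0],
    [0, [0, 0, 0], 0]
  ]
}}

```text
time_s: 22.0
tcp_pos: [0.5549, 0.1965, 0.1893]
eef_rot: [179.9, 0.3, -162.7]
contact_force: [0.5, 0.3, -0.2]
gripper_width: 0.0877
```

```bash
python3 -c "
from h import *
need(.544,-.263,.187,-170.7)
import cv2
b=viewer.capture('wrist')['frame'];cv2.imwrite('pics/w8.png',b)"
```

```text
t 22.0 tcp [0.5549 0.1965 0.1893] [ 179.91    0.32 -162.69] w 0.0877 F [ 0.5  0.3 -0.2] 
 shift units [ 2.943 -8.708  0.016] turn 1.335
```

View pics/w8.png

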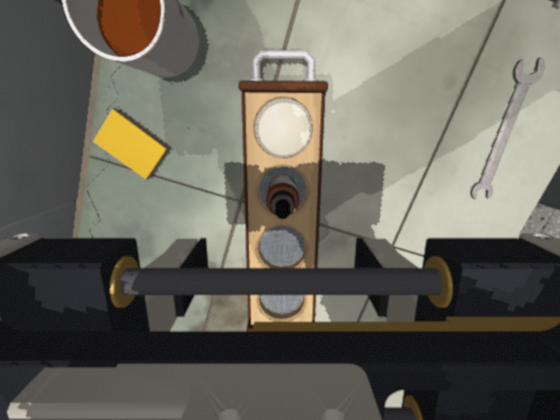

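{"op": "apply_moves", "data": {
  "plan": [
    [0, [0.27, -0.79, 0], 0],
    [0, [0.27, -0.79, 0], 0],
    [0, [0.27, -0.79, 0], 0],
    [0, [0.27, -0.79, 0], 0],
    [0, [0.27, -0.79, 0], 0],
    [0, [0.27, -0.79, 0], 0],
    [0, [0.27, -0.79, 0], 0],
    [0, [0.27, -0.79, 0], 0],
    [0, [0.27, -0.79, 0], 0],
    [0, [0.27, -0.79, 0], 0],
    [0, [0.24, -0.79, 0], 0.5],
    [0, [0, 0, 0], 0.83]
  ]
}}

```text
time_s: 23.55
tcp_pos: [0.5413, -0.2652, 0.1843]
eef_rot: [180.0, -0.1, -171.0]
contact_force: [-0.2, 0.0, -1.0]
gripper_width: 0.0877
```

{"op": "apply_moves", "data": {
  "plan": [
    [0, [0, 0, 0.3], 0],
    [0, [0, 0, 0], 0]
  ]
}}

```text
time_s: 23.8
tcp_pos: [0.541, -0.2621, 0.1683]
eef_rot: [179.9, -0.2, -170.6]
contact_force: [0.0, -0.2, -0.5]
gripper_width: 0.0878
```

```bash
python3 -c "
from h import *
need(.544,-.263,.044,-170.7)"
```

```text
t 23.8 tcp [ 0.541  -0.2621  0.1683] [ 179.9    -0.2  -170.58] w 0.0878 F [ 0.  -0.2 -0.5] 
 shift units [-0.065 -0.031  2.485] turn 0.02
```

{"op": "apply_moves", "data": {
  "plan": [
    [0, [-0.06, -0.01, 0.3], 0],
    [0, [0, 0, 0.5], 0],
    [0, [0, 0, 0.5], 0],
    [0, [0, 0, 0.5], 0],
    [0, [0, 0, 0.4], 0],
    [0, [0, 0, 0.2], 0],
    [0, [0, 0, 0.06], 0],
    [0, [0, 0, 0], 0]
  ]
}}

```text
time_s: 24.8
tcp_pos: [0.5458, -0.2629, 0.0479]
eef_rot: [-180.0, 0.0, -170.7]
contact_force: [-0.5, -0.2, 0.4]
gripper_width: 0.088
```

```bash
python3 -c "
from h import *
need(.544,-.263,.044,-170.7)
import cv2
b=viewer.capture('wrist')['frame'];cv2.imwrite('pics/w9.png',b)"
```

```text
t 24.8 tcp [ 0.5458 -0.2629  0.0479] [-1.7998e+02  3.0000e-02 -1.7067e+02] w 0.088 F [-0.5 -0.2  0.4] 
 shift units [0.036 0.003 0.078] turn 0.006
```

View pics/w9.png

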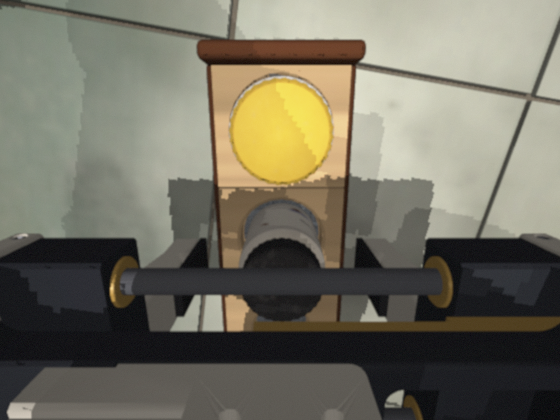

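{"op": "apply_moves", "data": {
  "plan": [
    [0, [0.03, 0, 0.08], 0],
    [0, [0, 0, 0], 0],
    [255, [0, 0, 0], 0],
    [255, [0, 0, 0], 0],
    [255, [0, 0, 0], 0],
    [255, [0, 0, 0], 0],
    [255, [0, 0, 0], 0],
    [255, [0, 0, 0], 0],
    [255, [0, 0, 0], 0],
    [255, [0, 0, 0], 0]
  ]
}}

```text
time_s: 26.1
tcp_pos: [0.5441, -0.2631, 0.0436]
eef_rot: [-180.0, 0.0, -170.7]
contact_force: [0.2, -0.1, -0.1]
gripper_width: 0.0457
```

{"op": "apply_moves", "data": {
  "plan": [
    [255, [0, 0, -0.15], 0],
    [255, [0, 0, -0.35], 0],
    [255, [0, 0, -0.45], 0],
    [255, [0, 0, -0.45], 0],
    [255, [0, 0, -0.45], 0],
    [255, [0, 0, -0.35], 0],
    [255, [0, 0, -0.25], 0],
    [255, [0, 0, -0.1], 0],
    [255, [0, 0, 0], 0]
  ]
}}

```text
time_s: 27.22
tcp_pos: [0.5438, -0.263, 0.171]
eef_rot: [180.0, -0.0, -170.7]
contact_force: [0.0, 0.4, -2.3]
gripper_width: 0.0457
```

```bash
python3 -c "
from h import *
need(.5326,.2624,.171,-162.7)"
```

```text
t 27.225 tcp [ 0.5438 -0.263   0.171 ] [ 1.7999e+02 -1.0000e-02 -1.7069e+02] w 0.0457 F [ 0.   0.4 -2.3] 
 shift units [-1.4780e+00  1.0407e+01  1.0000e-03] turn -1.332
```

{"op": "apply_moves", "data": {
  "plan": [
    [255, [-0.04, 0.3, 0], 0],
    [255, [-0.09, 0.6, 0], 0],
    [255, [-0.12, 0.85, 0], 0],
    [255, [-0.12, 0.85, 0], 0],
    [255, [-0.12, 0.85, 0], 0],
    [255, [-0.12, 0.85, 0], 0],
    [255, [-0.12, 0.85, 0], 0],
    [255, [-0.12, 0.85, 0], 0],
    [255, [-0.12, 0.85, 0], 0],
    [255, [-0.12, 0.85, 0], 0],
    [255, [-0.12, 0.85, 0], 0],
    [255, [-0.12, 0.85, 0], 0]
  ]
}}

```text
time_s: 28.72
tcp_pos: [0.5325, 0.2132, 0.1704]
eef_rot: [-180.0, -0.1, -170.7]
contact_force: [-0.3, -0.0, -1.4]
gripper_width: 0.0454
```

{"op": "apply_moves", "data": {
  "plan": [
    [255, [-0.09, 0.6, 0], 0],
    [255, [-0.06, 0.4, 0], 0],
    [255, [0, 0, 0], -0.4],
    [255, [0, 0, 0], -0.5],
    [255, [0, 0, 0], -0.43],
    [255, [0, 0, 0], 0],
    [255, [0, 0, 0], 0]
  ]
}}

```text
time_s: 29.6
tcp_pos: [0.5327, 0.2619, 0.1709]
eef_rot: [-180.0, -0.0, -162.8]
contact_force: [0.9, -0.2, -1.2]
gripper_width: 0.0455
```

```bash
python3 -c "
from h import *
need(.5326,.2624,.044,-162.7)"
```

```text
t 29.6 tcp [0.5327 0.2619 0.1709] [-1.7999e+02 -2.0000e-02 -1.6278e+02] w 0.0455 F [ 0.9 -0.2 -1.2] 
 shift units [-2.000e-03  1.100e-02  2.538e+00] turn -0.013
```

{"op": "apply_moves", "data": {
  "plan": [
    [255, [0, 0.01, 0.3], 0],
    [255, [0, 0, 0.45], 0],
    [255, [0, 0, 0.45], 0],
    [255, [0, 0, 0.4], 0],
    [255, [0, 0, 0.3], 0],
    [255, [0, 0, 0.2], 0],
    [255, [0, 0, 0.15], 0],
    [255, [0, 0, 0.15], 0],
    [255, [0, 0, 0.08], 0],
    [255, [0, 0, 0.04], 0],
    [255, [0, 0, 0], 0],
    [255, [0, 0, 0], 0]
  ]
}}

```text
time_s: 31.1
tcp_pos: [0.5328, 0.2626, 0.0454]
eef_rot: [180.0, 0.0, -162.7]
contact_force: [0.3, 0.0, -1.4]
gripper_width: 0.0455
```

```bash
python3 -c "
from h import *
need(.5326,.2624,.0438,-162.7)
import cv2
a=viewer.capture('side')['frame']
cv2.imwrite('pics/p10.png',cv2.resize(a[180:330,180:320],None,fx=4,fy=4))"
```

```text
t 31.1 tcp [0.5328 0.2626 0.0454] [ 1.7999e+02  3.0000e-02 -1.6271e+02] w 0.0455 F [ 0.3  0.  -1.4] 
 shift units [ 0.006 -0.003  0.031] turn -0.002
```

View pics/p10.png

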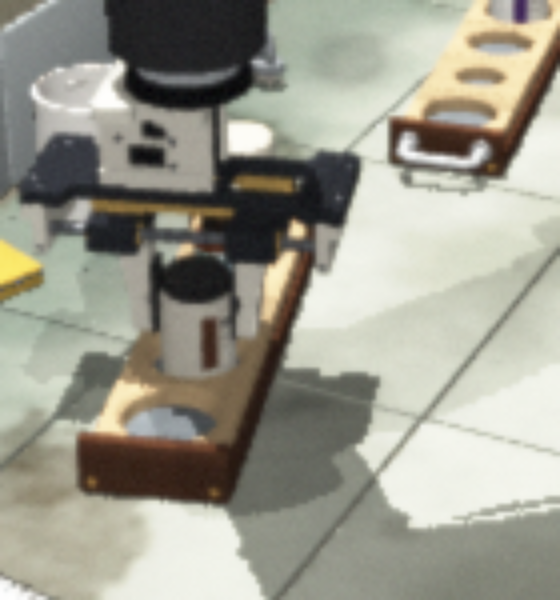

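{"op": "apply_moves", "data": {
  "plan": [
    [255, [0, 0, 0.03], 0],
    [255, [0, 0, 0], 0],
    [180, [0, 0, 0], 0],
    [130, [0, 0, 0], 0],
    [60, [0, 0, 0], 0],
    [0, [0, 0, 0], 0],
    [0, [0, 0, 0], 0],
    [0, [0, 0, -0.3], 0],
    [0, [0, 0, -0.8], 0],
    [0, [0, 0, -0.9], 0],
    [0, [0, 0, -0.7], 0],
    [0, [0, 0, 0], 0]
  ]
}}

```text
time_s: 32.65
tcp_pos: [0.5343, 0.2636, 0.1833]
eef_rot: [179.9, 0.4, -162.7]
contact_force: [0.4, -0.4, 0.1]
gripper_width: 0.0876
```

```bash
python3 -c "
from h import *
need(.555,-.333,.18,-170.7)
import cv2
b=viewer.capture('wrist')['frame'];cv2.imwrite('pics/w11.png',b)"
```

```text
t 32.65 tcp [0.5343 0.2636 0.1833] [ 179.85    0.39 -162.68] w 0.0876 F [ 0.4 -0.4  0.1] 
 shift units [  3.158 -11.515   0.014] turn 1.336
```

View pics/w11.png

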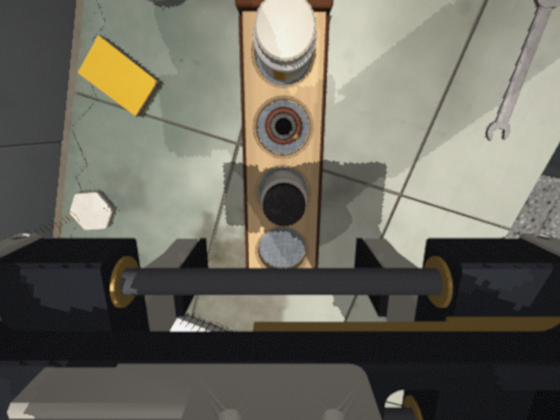

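Three stand correctly. Now the squat jar.

{"op": "apply_moves", "data": {
  "plan": [
    [0, [0.2, -0.75, 0], 0],
    [0, [0.24, -0.9, 0], 0],
    [0, [0.24, -0.9, 0], 0],
    [0, [0.24, -0.9, 0], 0],
    [0, [0.24, -0.9, 0], 0],
    [0, [0.24, -0.9, 0], 0],
    [0, [0.24, -0.9, 0], 0],
    [0, [0.24, -0.9, 0], 0],
    [0, [0.24, -0.9, 0], 0],
    [0, [0.24, -0.9, 0], 0],
    [0, [0.24, -0.9, 0], 0],
    [0, [0.24, -0.9, 0], 0]
  ]
}}

```text
time_s: 34.2
tcp_pos: [0.5548, -0.2895, 0.1779]
eef_rot: [180.0, -0.1, -162.7]
contact_force: [0.5, 0.3, -0.5]
gripper_width: 0.0879
```

{"op": "apply_moves", "data": {
  "plan": [
    [0, [0.24, -0.75, 0], 0],
    [0, [0.08, 0, 0], 0.7],
    [0, [0, 0, 0], 0.63],
    [0, [0, 0, 0], 0],
    [0, [0, 0, 0], 0]
  ]
}}

```text
time_s: 34.83
tcp_pos: [0.5511, -0.3285, 0.1782]
eef_rot: [180.0, -0.0, -170.6]
contact_force: [0.4, -0.0, -0.1]
gripper_width: 0.0878
```

```bash
python3 -c "
from h import *
need(.555,-.333,.044,-170.7)"
```

```text
t 34.825 tcp [ 0.5511 -0.3285  0.1782] [ 1.7998e+02 -4.0000e-02 -1.7060e+02] w 0.0878 F [ 0.4 -0.  -0.1] 
 shift units [-0.065 -0.103  2.684] turn 0.017
```

{"op": "apply_moves", "data": {
  "plan": [
    [0, [-0.07, -0.1, 0], 0],
    [0, [0, 0, 0.4], 0],
    [0, [0, 0, 0.5], 0],
    [0, [0, 0, 0.5], 0],
    [0, [0, 0, 0.5], 0],
    [0, [0, 0, 0.4], 0],
    [0, [0, 0, 0.25], 0],
    [0, [0, 0, 0.1], 0],
    [0, [0, 0, 0.04], 0],
    [0, [0, 0, 0], 0]
  ]
}}

```text
time_s: 36.08
tcp_pos: [0.5559, -0.3332, 0.0446]
eef_rot: [-180.0, 0.0, -170.7]
contact_force: [-1.0, 0.0, -0.5]
gripper_width: 0.0878
```

```bash
python3 -c "
from h import *
need(.555,-.333,.043,-170.7)
import cv2
b=viewer.capture('wrist')['frame'];cv2.imwrite('pics/w12.png',b)"
```

```text
t 36.075 tcp [ 0.5559 -0.3332  0.0446] [-1.7997e+02  5.0000e-02 -1.7068e+02] w 0.0878 F [-1.   0.  -0.5] 
 shift units [0.017 0.007 0.033] turn 0.003
```

View pics/w12.png

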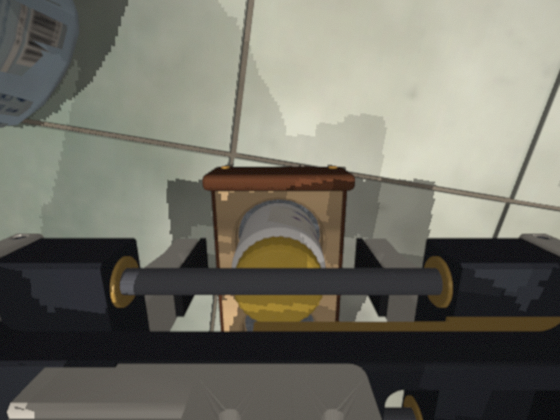

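{"op": "apply_moves", "data": {
  "plan": [
    [0, [0.01, 0, 0.02], 0],
    [0, [0, 0, 0], 0],
    [255, [0, 0, 0], 0],
    [255, [0, 0, 0], 0],
    [255, [0, 0, 0], 0],
    [255, [0, 0, 0], 0],
    [255, [0, 0, 0], 0],
    [255, [0, 0, 0], 0],
    [255, [0, 0, 0], 0],
    [255, [0, 0, 0], 0]
  ]
}}

```text
time_s: 37.38
tcp_pos: [0.5551, -0.3332, 0.0431]
eef_rot: [-180.0, 0.0, -170.7]
contact_force: [0.9, 0.2, -0.6]
gripper_width: 0.0495
```

{"op": "apply_moves", "data": {
  "plan": [
    [255, [0, 0, -0.15], 0],
    [255, [0, 0, -0.35], 0],
    [255, [0, 0, -0.45], 0],
    [255, [0, 0, -0.45], 0],
    [255, [0, 0, -0.45], 0],
    [255, [0, 0, -0.35], 0],
    [255, [0, 0, -0.25], 0],
    [255, [0, 0, -0.1], 0],
    [255, [0, 0, 0], 0]
  ]
}}

```text
time_s: 38.5
tcp_pos: [0.5549, -0.3331, 0.1704]
eef_rot: [180.0, -0.0, -170.7]
contact_force: [0.0, 0.1, -1.9]
gripper_width: 0.0494
```

```bash
python3 -c "
from h import *
need(.5118,.3292,.171,-162.7)"
```

```text
t 38.5 tcp [ 0.5549 -0.3331  0.1704] [ 1.7999e+02 -1.0000e-02 -1.7070e+02] w 0.0494 F [ 0.   0.1 -1.9] 
 shift units [-1.2910e+00  1.3211e+01 -9.0000e-03] turn -1.333
```

{"op": "apply_moves", "data": {
  "plan": [
    [255, [-0.03, 0.3, 0], 0],
    [255, [-0.06, 0.6, 0], 0],
    [255, [-0.08, 0.85, 0], 0],
    [255, [-0.08, 0.85, 0], 0],
    [255, [-0.08, 0.85, 0], 0],
    [255, [-0.08, 0.85, 0], 0],
    [255, [-0.08, 0.85, 0], 0],
    [255, [-0.08, 0.85, 0], 0],
    [255, [-0.08, 0.85, 0], 0],
    [255, [-0.08, 0.85, 0], 0],
    [255, [-0.08, 0.85, 0], 0],
    [255, [-0.08, 0.85, 0], 0]
  ]
}}

```text
time_s: 40.0
tcp_pos: [0.5218, 0.1395, 0.17]
eef_rot: [-180.0, -0.0, -170.7]
contact_force: [-0.5, 0.3, -0.9]
gripper_width: 0.049
```

{"op": "apply_moves", "data": {
  "plan": [
    [255, [-0.08, 0.85, 0], 0],
    [255, [-0.1, 0.85, 0], 0],
    [255, [-0.1, 0.85, 0], 0],
    [255, [-0.08, 0.85, 0], 0],
    [255, [-0.04, 0.4, 0], 0],
    [255, [0, 0, 0], -0.4],
    [255, [0, 0, 0], -0.5],
    [255, [0, 0, 0], -0.43],
    [255, [0, 0, 0], 0],
    [255, [0, 0, 0], 0]
  ]
}}

```text
time_s: 41.25
tcp_pos: [0.5116, 0.3284, 0.1703]
eef_rot: [-180.0, -0.0, -162.8]
contact_force: [0.2, -0.3, -2.0]
gripper_width: 0.0499
```

```bash
python3 -c "
from h import *
need(.5118,.3292,.044,-162.7)"
```

```text
t 41.25 tcp [0.5116 0.3284 0.1703] [-1.7999e+02 -3.0000e-02 -1.6277e+02] w 0.0499 F [ 0.2 -0.3 -2. ] 
 shift units [-0.009  0.016  2.527] turn -0.012
```

{"op": "apply_moves", "data": {
  "plan": [
    [255, [-0.01, 0.02, 0.3], 0],
    [255, [0, 0, 0.45], 0],
    [255, [0, 0, 0.45], 0],
    [255, [0, 0, 0.4], 0],
    [255, [0, 0, 0.3], 0],
    [255, [0, 0, 0.2], 0],
    [255, [0, 0, 0.15], 0],
    [255, [0, 0, 0.15], 0],
    [255, [0, 0, 0.08], 0],
    [255, [0, 0, 0.04], 0],
    [255, [0, 0, 0], 0],
    [255, [0, 0, 0], 0]
  ]
}}

```text
time_s: 42.75
tcp_pos: [0.5122, 0.3298, 0.0449]
eef_rot: [180.0, 0.0, -162.7]
contact_force: [0.3, 0.1, -1.7]
gripper_width: 0.0494
```

```bash
python3 -c "
from h import *
need(.5118,.3292,.0435,-162.7)
import cv2
a=viewer.capture('side')['frame']
cv2.imwrite('pics/p13.png',cv2.resize(a[180:330,180:320],None,fx=4,fy=4))"
```

```text
t 42.75 tcp [0.5122 0.3298 0.0449] [ 1.7999e+02  3.0000e-02 -1.6271e+02] w 0.0494 F [ 0.3  0.1 -1.7] 
 shift units [ 0.012 -0.009  0.027] turn -0.001
```

View pics/p13.png

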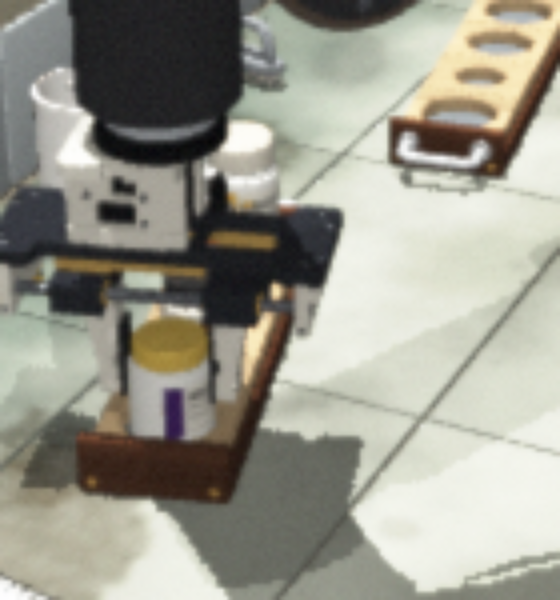

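{"op": "apply_moves", "data": {
  "plan": [
    [255, [0, 0, 0.03], 0],
    [255, [0, 0, 0], 0],
    [180, [0, 0, 0], 0],
    [130, [0, 0, 0], 0],
    [60, [0, 0, 0], 0],
    [0, [0, 0, 0], 0],
    [0, [0, 0, 0], 0],
    [0, [0, 0, -0.3], 0],
    [0, [0, 0, -0.8], 0],
    [0, [0, 0, -0.9], 0],
    [0, [0, 0, -0.8], 0],
    [0, [0, 0, 0], 0]
  ]
}}

```text
time_s: 44.3
tcp_pos: [0.5138, 0.3312, 0.1884]
eef_rot: [179.8, 0.4, -162.7]
contact_force: [-0.5, -0.3, -0.1]
gripper_width: 0.0879
```

{"op": "apply_moves", "data": {
  "plan": [
    [0, [0, 0.8, -0.2], 0],
    [0, [0, 0.9, 0], 0],
    [0, [0, 0.9, 0], 0],
    [0, [0, 0.9, 0], 0],
    [0, [0, 0.9, 0], 0],
    [0, [0, 0.6, 0], 0],
    [0, [0, 0, 0], 0],
    [0, [0, 0, 0], 0]
  ]
}}

```text
time_s: 45.3
tcp_pos: [0.4376, 0.5679, 0.1929]
eef_rot: [-180.0, -0.0, -162.7]
contact_force: [-0.3, 0.5, 0.6]
gripper_width: 0.0876
```

```bash
python3 -c "
from h import *
need(.5118,.3292,.0435,-162.7)
import cv2
a=viewer.capture('side')['frame'];t=viewer.capture('top')['frame']
cv2.imwrite('pics/p14.png',cv2.resize(a[170:330,170:330],None,fx=3.6,fy=3.6));
cv2.imwrite('pics/t14.png',cv2.resize(t[165:255,95:255],None,fx=5,fy=5,interpolation=cv2.INTER_CUBIC))
cv2.imwrite('pics/w14.png',viewer.capture('wrist')['frame'])"
```

```text
t 45.3 tcp [0.4376 0.5679 0.1929] [-1.7996e+02 -3.0000e-02 -1.6270e+02] w 0.0876 F [-0.3  0.5  0.6] 
 shift units [ 1.000e-03 -4.996e+00  2.990e+00] turn 0.0
```

View pics/p14.png

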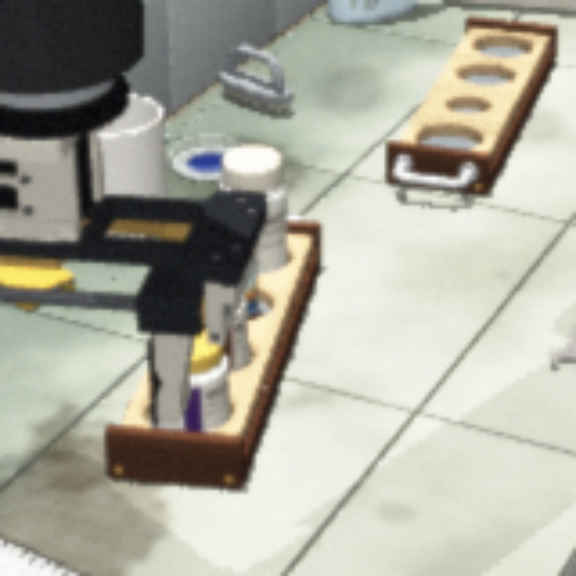

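View pics/t14.png

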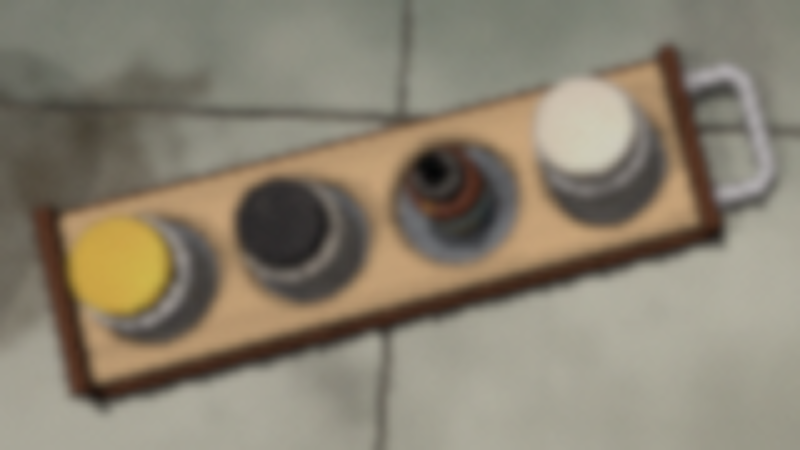

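View pics/w14.png

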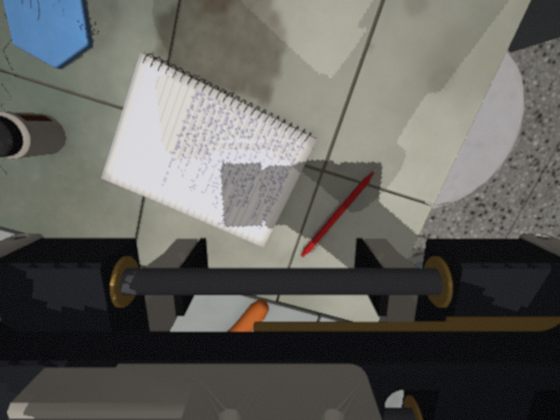

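{"op": "apply_moves", "data": {
  "plan": [
    [0, [0, 0.5, -0.8], 0],
    [0, [0, 0.5, -0.8], 0],
    [0, [-0.5, 0, -0.8], 0],
    [0, [-0.5, 0, -0.8], 0],
    [0, [0, 0, -0.6], 0],
    [0, [0, 0, 0], 0],
    [0, [0, 0, 0], 0]
  ]
}}

```text
time_s: 46.32
tcp_pos: [0.4707, 0.6303, 0.3826]
eef_rot: [-180.0, -0.0, -162.7]
contact_force: [-0.4, 0.6, -0.6]
gripper_width: 0.0878
```

```bash
python3 -c "
from h import *
import cv2
np.set_printoptions(precision=4,suppress=True)
c=viewer.capture('top')
th=np.radians(17.3);M=np.array([[np.cos(th),-np.sin(th)],[np.sin(th),np.cos(th)]])
for p,z in [((584,125),.111),((432,167),.118),((282,223),.086),((121,266),.082)]:
    q=ray(c,p[0]/5+95-.4,p[1]/5+165-.4,z); print(M.T@(q[:2]-[.543,.229]))
a=viewer.capture('side')['frame']
cv2.imwrite('pics/p15.png',cv2.resize(a[170:330,170:330],None,fx=3.6,fy=3.6))"
```

```text
[-0.     -0.1045]
[-0.0023 -0.0389]
[-0.0013  0.0333]
[-0.0002  0.1052]
```

View pics/p15.png

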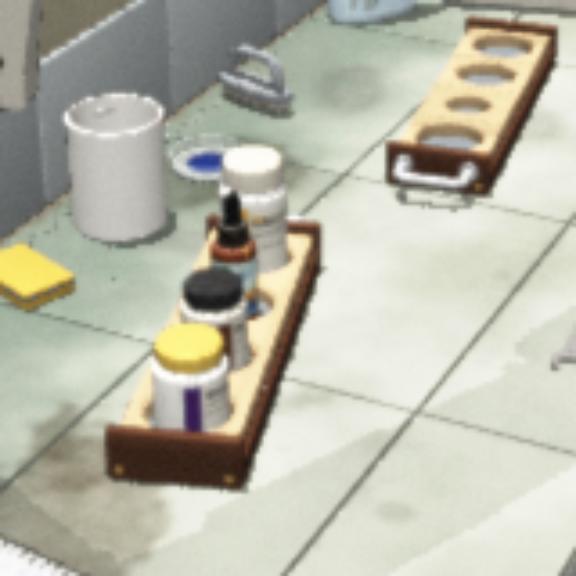

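```bash
python3 -c "
from h import *
c=viewer.capture('side')
for X in [(.5742,.1288),(.5534,.1956),(.5326,.2624),(.5118,.3292)]:
  for h in (.111,.118,.086,.082)[[(.5742),(.5534),(.5326),(.5118)].index(X[0])],:
    print([((proj(c,[*X,h+e])-170+.4)*3.6).round(0) for e in (0,.01)])"
```

```text
[array([254., 153.]), array([254., 141.])]
[array([234., 187.]), array([234., 174.])]
[array([215., 276.]), array([214., 263.])]
[array([192., 334.]), array([191., 321.])]
```

```bash
python3 -c "
from plant import close_job
print(close_job())"
```

```text
the job is handed in; nothing more can be done
None
```

All four containers are in the dosing rack in the required order. Counted from the handle they are: tall jar, dropper bottle, small jar, squat jar. I handed the job in at about 46 s on the clock, and it reports no verdict.

- **Position:** in the last top view, each cap lies within about 4 mm of its seat's centre, along and across the rack. The dropper is furthest off, at about 4 mm.
- **Seating:** in the last side view, the caps are at or slightly below the height expected for a fully seated container. None stands high and none visibly leans.
- **Handling:** each container was lowered to about 0–1.5 mm above its seat floor by the measured height, then released. The arm is open and well clear of everything.
- **Disagreements:** camera estimates of the rack positions differed by 2–4 mm between views. Correcting the top view with the rack's end corners brought the two dosing-rack estimates together. Nothing failed.

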